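# Lock the ring setter's turntable

### The job

Lock the ring-setting turntable so that its ring holder can be tightened without the table spinning. First, with a fingertip against one of the two upright finger posts, push the locking disc round until its slot faces the lock bolt; then push on the bolt's thumb plate until the bolt is fully home in the slot, and take the hand away. Only push, and gently, never pinch or lift: leave the ring on its holder, keep the bolt in its guide, and leave everything else on the bench where it is.

Things in the scene. Friction and masses are not known exactly. Their poses are not given: they have to be found in the camera images.
- turntable: The turntable's dark cast base, screwed to the bench. Origin: on the disc's upright axis, at bench height. Its x axis points level from the disc's axis along the bolt's line, outwards to the bolt's tail; z is up. Base flange 152 mm across with small feet to 98 mm from the axis, all under 18 mm tall.
- guide (a point): Middle of the bolt guide's outer end, at the bolt's mid-height, 129 mm from the disc's axis. The guide is a dark block 44 mm wide and 51 mm high, 78 to 129 mm from the axis, with two steel straps across the bolt. Beyond it a tongue 22 mm wide, its top 35 mm high, on a foot 30 mm wide, carries the bolt's tail and ends 191 mm from the axis.
- locking_disc (a joint): Angle of the locking disc in rad, positive counter-clockwise seen from above, without stops. 0 (or 2 pi) when the slot faces the bolt; it starts from 0.8 to 5.4, so the shorter way may be either way round. The disc stays where it is left and needs about 3 N at a post.
- slot_mouth (a point): Middle of the slot's mouth on the disc's rim, 70 mm from the axis, at the disc's top face, 45 mm above the bench. It turns with the disc. The disc is steel, 140 mm across, 10 mm thick, with this one straight slot 18 mm wide, cut 26 mm deep in from the rim.
- ring_holder (a point): Top of the dark ring holder in the middle of the disc, on its axis, 102 mm above the bench. The holder is 62 mm across at its foot, 56 mm up to 67 mm height, and narrower above.
- post_a (a point): Middle of the top of the finger post that stands on the disc 54 mm from the axis, a quarter turn counter-clockwise (seen from above) from the slot. The upright post is 12 mm thick, 40 mm tall, its top 85 mm above the bench.
- post_b (a point): The same for the other, equal finger post, across the disc: 54 mm from the axis, a quarter turn clockwise from the slot. Between either post and the foot of the ring holder is a gap of 17 mm, too narrow for most fingertips: one that slips off the post inwards jams there.
- bolt_nose (a point): Tip of the lock bolt's round nose at mid-thickness, 40 mm above the bench. The bolt is a loose steel bar, 94 mm long, 14 mm wide, 10 mm thick, sliding along the base's x axis in the guide. At the start the nose is 83 to 93 mm from the disc's axis; fully home (thumb plate against the guide) 49 mm, 21 mm deep in the slot. If the slot is within 4 mm of its line the round nose centres itself.
- thumb_plate (a point): Middle of the outer face of the bolt's thumb plate, 60 mm above the bench: the face to push, towards the disc's axis, with 1 to 4 N. The plate stands upright at the bolt's tail, 26 mm wide, 14 mm thick, round-topped, its top 82 mm above the bench. This face is 94 mm from the nose and 143 mm from the disc's axis when home.
- ring: Loose brass signet ring, 23 mm across and 6 mm tall, sitting round the collet on top of the ring holder; origin under its centre, 85 mm above the bench. It turns with the disc; leave it there.
- tin: Round metal tin, 44 mm across, 26 mm tall, beside the bolt's guide. Origin under its centre. Leave alone.
- screwdriver: Screwdriver with wooden handle, 150 mm long, lying beside the bolt on its other side. Origin at its underside, near the middle. Leave alone.
- tumbler: Empty glass tumbler, 72 mm across, 85 mm tall. Origin under its centre. Leave alone.
- soldering_board: White soldering board on four feet, 150 x 120 x 25 mm, with three rings on it. Origin under its centre. Leave alone.
- bench_block: Steel bench block, 80 x 80 x 25 mm. Origin under its centre. Leave alone.
- hammer: Hammer lying on the bench, 240 mm long. Origin at its underside, near the middle. Leave alone.
- torch: Hand torch standing on its foot, 60 mm across and 123 mm tall. Origin under its foot. Leave alone.
- tweezers: Steel tweezers lying on the bench, 160 mm long. Origin under the middle. Leave alone.
Not all that is in view belongs to the job. Of the things shaped like the part that bears bolt_nose, the bare steel one is meant.

How it is judged:
On the way, in this order (a step that is already met when the one before it is completed fails the run):
1. the slot faces the drawn-back bolt (slot's mouth within 5 mm of the bolt's line) (y of slot_mouth in the frame of turntable between -0.005 and 0.005 m and x of slot_mouth in the frame of turntable above 0 m and x of bolt_nose in the frame of turntable above 0.072 m), for 0.2 s.
2. the bolt is home in the slot (y of slot_mouth in the frame of turntable between -0.005 and 0.005 m and x of slot_mouth in the frame of turntable above 0 m and x of bolt_nose in the frame of turntable below 0.053 m), for 0.2 s.
At the end, for the whole second after the job is handed in: The bolt is home in the disc's slot: its nose no more than 53 mm from the disc's axis (thumb plate within 4 mm of the guide), lying down in its guide within 3 mm of its line; the slot's mouth within 4 mm of that line; disc at rest; the ring still seated on its holder (y of slot_mouth in the frame of turntable between -0.004 and 0.004 m and x of slot_mouth in the frame of turntable above 0 m and x of bolt_nose in the frame of turntable below 0.053 m and y of bolt_nose in the frame of turntable between -0.003 and 0.003 m and z of bolt_nose in the frame of turntable between 0.036 and 0.044 m and velocity of joint locking_disc between -0.05 and 0.05 rad/s and horizontal distance between ring and turntable below 0.005 m and height (world z) of ring between 0.081 and 0.091 m); the robot touches nothing.
It fails at once if the ring is lifted off or knocked from its holder (horizontal distance between ring and turntable above 0.006 m or height (world z) of ring above 0.095 m).
It fails at once if the bolt is lifted or pulled out of its guide (z of bolt_nose in the frame of turntable above 0.048 m or x of bolt_nose in the frame of turntable above 0.112 m or z of thumb_plate in the frame of turntable above 0.074 m).
It fails at once if a finger post or the disc is pinched or forced (over 35 N) (contact force between the fingers and locking_disc above 35 N).
It fails at once if the bolt is pinched or rammed (over 50 N) (contact force between the fingers and lock_bolt above 50 N).
It fails at once if anything else on the bench is moved by more than 2 cm (distance of any of tin, screwdriver, tumbler, soldering_board, bench_block, hammer, torch, tweezers from where it was at the start of the episode above 0.02 m).
It also fails if it takes over 51 s, if anything falls off the work surface, if the arm or the gripper's body presses on something with over 40 N, if the wrist force passes 120 N, or if a joint passes its speed limit or range.

### The arm

A 6-joint arm with a two-finger parallel gripper is mounted at the origin on the work surface. World frame = base frame: x ahead of the robot, y to its left, z up, the work surface at z = 0. Lengths are in m, angles in rad, forces in N, time in s.
With the tool pointing down it reaches from about 0.275 to 0.825 m from the base axis. Payload 4.9 kg.
Tool frame: the origin (TCP) lies between the finger pads; the fingertips stand 8 mm ahead of it and the grasp point (between the pads) lies 11 mm behind it; x points along the fingers, z is the direction in which the jaws open and shut, and the axes are right-handed (so a half turn about x gives the same grasp; the last joint's range is limited). The gripper opens to 85 mm and grips with 20 to 120 N. Pads are 22 mm wide; open, the fingers measure 114 mm over their backs; the gripper's body (76 mm by 85 mm) begins 54 mm behind the grasp point. The pads swing forward as they close: fully open they stand 13 mm farther back than shut.
Start: joints at [1.123, 0.326, -0.193, 1.052, 0, 1.437], TCP at [0.17, 0.523, 0.215] pointing down, gripper open.
Joint ranges: [-2.65, 2.65], [-0.97, 1.79], [-1.3, 1.35], [-1.93, 2.1], [-1.47, 1.37], [-3.14, 3.14]. Speed limits (rad/s): [2.57, 2.57, 3.14, 3.14, 3.14, 3.14].

### API

Orientations are given as a unit quaternion [x, y, z, w].
In Python, from plant import ctrl gives the robot as it stands. The module is installed in compiled form; this text tells all that it offers.
- The arm moves only by the tool jog_arm, never from a script. Its argument "increments" is a list of rows, each a list of 7 numbers: the turn, a rotation vector about the tool's x, y, z in degrees, then the shift along the tool's x, y, z in m, then the opening, from 0 (shut) to 1 (fully open). A call has 1 to 20 rows; each row is the pose to reach, as a shift and turn from the pose commanded when the call began, along the tool's axes at that moment; what a row does not reach only later rows make up. A row lasts 1/12 s, in which the tool goes at most 41.7 mm and 7.16 degrees, less where a joint would pass 70% of its speed; a pose out of reach is approached as far as the arm can. A call with a gripper value outside its range is refused whole. The fingers move at their own pace and stop on an object; "squeeze" is the grip in N (left out, the last holds). Time passes only in rows, so rows that repeat a pose let the fingers close. It gives the time, the measured TCP pose, the force and the opening at its end, in the units of the state.
- ctrl.sense(): the state, without advancing time (a new reading comes with each control period).
- ctrl.read_camera(name): name is "scene" or "top" or "wrist"; returns the picture (400x640x3 uint8, blue, green, red); there is no depth.
- ctrl.calibration(name): a dict with "fx", "fy", "cx", "cy" (pixels), "pose" (4x4, takes a point from camera to world coordinates); the wrist camera has in their place "tool_from_camera" (4x4, takes a point from camera to tool coordinates, whose origin is the TCP and whose axes are the tool frame's). Camera axes: x right, y up, looking along -z (the intrinsics and any distortion apply to the point x, -y, -z); pixel columns grow to the right and rows downward; lengths in m; the calibration is good to about 2 mm. The wrist camera is an equidistant fisheye: a pixel r from the principal point sees the ray r / f radians off the axis. A picture is of the moment at which its call begins: read the wrist's pose just before it. calibration takes no time and is no camera call.
- ctrl.sign_off(): hands the job in, once; it reports no verdict.
The state is a dict: "t": time; "q": joint angles; "joint_vel": joint speeds; "joint_torque": joint torques, N m; "position": TCP position; "tcp_rot": TCP orientation; "force": force on the tool from outside, world axes, zero at the start; "ft_torque": the same for the moment, N m; "gripper_width": finger opening in m.
Only numpy, scipy, OpenCV 4.12 (cv2) and the standard library are available. Lean on these libraries where they do the work, as an engineer would, in place of code of your own. Each camera call takes 0.05 s, during which the arm holds its last target. There are 200 camera calls.

## Working session

There is one attempt and no reset: what is moved stays moved. The work goes in short steps, Python scripts to look and compute and a tool call to move; the robot and the scene stay as the last step left them, time stands still between calls to the robot, and variables do not carry over. Pictures are saved under pics/ and viewed, about 8 in all and at most 12, crops included, and the job is handed in when it is done.

Besides the shell and the picture viewer there is one more tool, called after "Request:" as name(argument=value, ...), one argument or row to a line, values as JSON. jog_arm: Moves the arm, as the interface text tells. Its arguments: {"type":"object","properties":{"increments":{"type":"array","items":{"type":"array","items":{"type":"number"}}},"squeeze":{"type":"number"}},"required":["increments"]}

```bash
mkdir -p pics
python3 - <<'E'
from plant import ctrl
import cv2
for n in("scene","top"):
    cv2.imwrite(f"pics/{n}0.png",ctrl.read_camera(n)); c=ctrl.calibration(n); print(n,c)
print(ctrl.calibration("wrist"));print(ctrl.sense())
E
```

```text
scene {'fx': 417.9554885189754, 'fy': 417.9554885189754, 'cx': 319.599070915451, 'cy': 201.48774817106764, 'pose': array([[ 0.26809398, -0.76974049,  0.57933168,  1.20069256],
       [ 0.96338306,  0.21150251, -0.16480222, -0.1975633 ],
       [ 0.00432484,  0.60230081,  0.79825749,  0.92541716],
       [ 0.        ,  0.        ,  0.        ,  1.        ]])}
top {'fx': 423.82951143361873, 'fy': 423.82951143361873, 'cx': 319.01434702183315, 'cy': 203.07287392349542, 'pose': array([[ 9.07552301e-04,  9.78820144e-01, -2.04720057e-01,
         3.55760176e-01],
       [-9.99998826e-01,  6.35523435e-04, -1.39452918e-03,
        -5.59231876e-02],
       [-1.23488886e-03,  2.04721082e-01,  9.78819571e-01,
         1.09101239e+00],
       [ 0.00000000e+00,  0.00000000e+00,  0.00000000e+00,
         1.00000000e+00]])}
{'fx': 309.70691628693146, 'fy': 309.70691628693146, 'cx': 326.1650795128793, 'cy': 200.581882039513, 'tool_from_camera': array([[ 1.39978902e-03,  2.71976320e-01, -9.62302926e-01,
        -1.59241666e-01],
       [-8.00070124e-04,  9.62303866e-01,  2.71975422e-01,
         7.04412249e-02],
       [ 9.99998700e-01,  3.89201613e-04,  1.56462251e-03,
        -7.69293840e-04],
       [ 0.00000000e+00,  0.00000000e+00,  0.00000000e+00,
         1.00000000e+00]])}
{'t': 0.1, 'q': array([ 1.12282193e+00,  3.26850031e-01, -1.93487708e-01,  1.05199937e+00,
       -3.94289898e-06,  1.43659822e+00]), 'joint_vel': array([ 0.00074357, -0.00216859,  0.00183521, -0.00144793, -0.00244028,
        0.00033526]), 'joint_torque': array([-4.97819121e-05, -4.44238293e+01,  2.63038230e+01,  7.91239872e-03,
       -1.60102263e-04, -2.71689956e-06]), 'position': array([0.16950955, 0.52265271, 0.21428945]), 'tcp_rot': array([-0.41599602,  0.57246051,  0.41547668,  0.57150276]), 'force': array([-0.62847247,  0.1301774 ,  1.00811118]), 'ft_torque': array([ 0.00673982, -0.01952393, -0.00351107]), 'gripper_width': 0.08520700834244616}
```

View pics/top0.png

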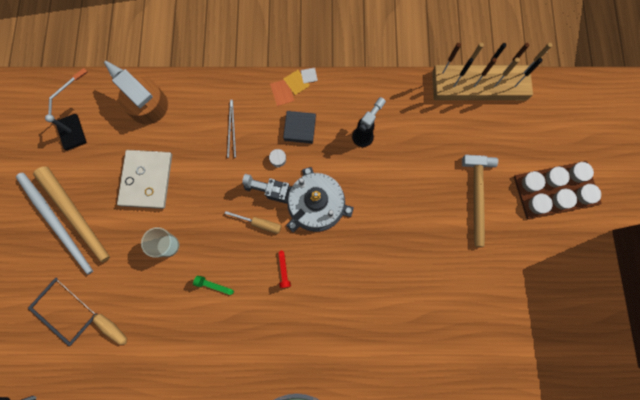

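View pics/scene0.png

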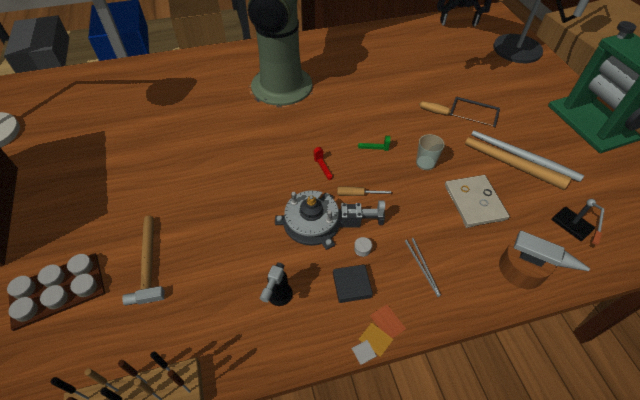

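The turntable is at top px (316,200), with its bolt pointing left to the thumb plate at about (248,182). There are three bolt-shaped things: bare steel in the guide (248,182), red (284,270) and green (213,286). The bare steel one in the guide is meant. I'll confirm that in one enlarged crop.

Run:
```python
import cv2,numpy as np
a=cv2.imread("pics/top0.png")[150:250,230:360]; b=cv2.imread("pics/scene0.png")[170:270,265:395]
cv2.imwrite("pics/c1.png",cv2.resize(np.vstack([a,b]),None,fx=6,fy=6,interpolation=cv2.INTER_CUBIC)[:, :][:1200])
a=cv2.resize(a,(780,600),interpolation=cv2.INTER_CUBIC);cv2.imwrite("pics/c1.png",a)
b=cv2.resize(b,(780,600),interpolation=cv2.INTER_CUBIC);cv2.imwrite("pics/c2.png",b)
```

```text
(no output)
```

View pics/c1.png

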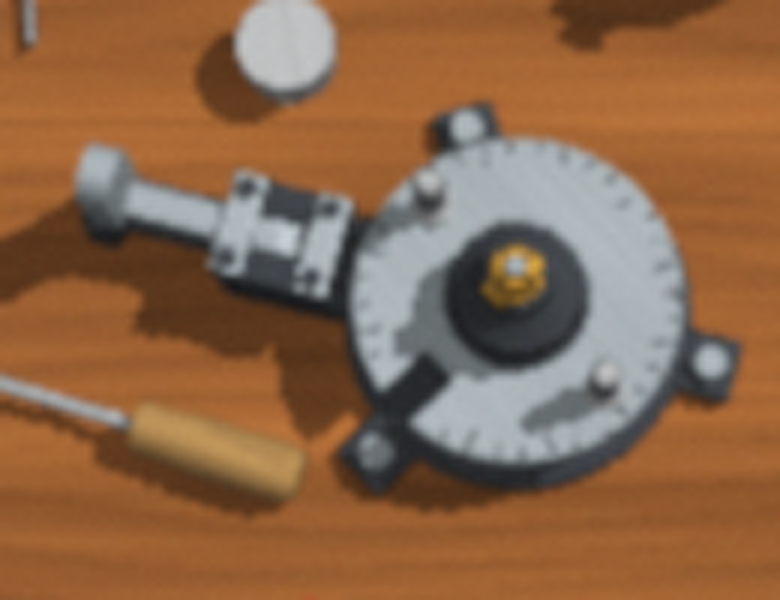

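View pics/c2.png

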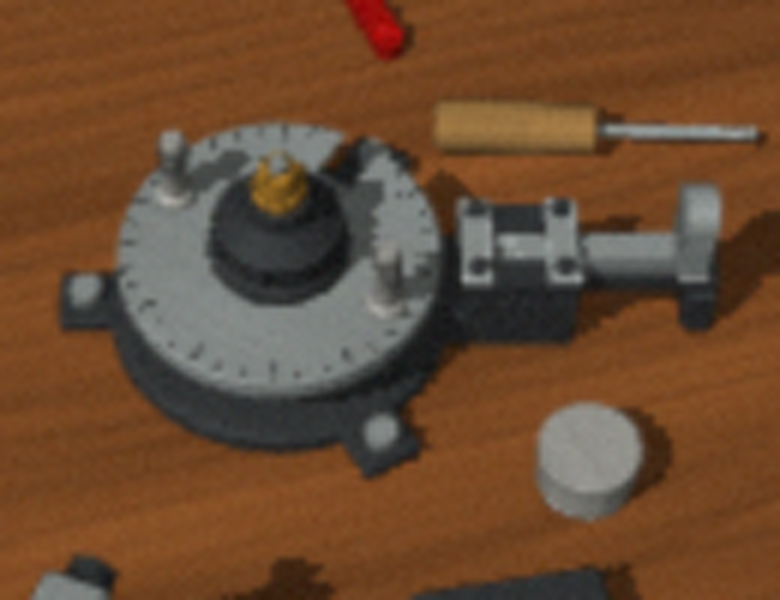

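```bash
cat > h.py <<'E'
import numpy as np
from plant import ctrl
def plane(n,px,z):
    c=ctrl.calibration(n);P=c["pose"]
    d=P[:3,:3]@np.array([(px[0]-c["cx"])/c["fx"],-(px[1]-c["cy"])/c["fy"],-1]);o=P[:3,3]
    return o+d*(z-o[2])/d[2]
E
python3 - <<'E'
from h import *
f={"top":((230,150),dict(disc=(518,301,.045),mouth=(392,415,.045),slotend=(440,368,.045),pa=(606,366,.085),pb=(430,178,.085),hold=(516,264,.102),straps=(283,232,.053),bolt=(172,210,.045),plate=(103,160,.082),nose=(297,238,.045),tail=(103,190,.06))),
"scene":((265,170),dict(disc=(280,260,.045),pa=(171,138,.085),pb=(388,247,.085),hold=(280,155,.102),straps=(519,240,.053),bolt=(630,250,.045),plate=(702,190,.082)))}
for n,(o,d) in f.items():
    c=None
    for k,(u,v,z) in d.items():
        p=plane(n,(o[0]+u/6-.4,o[1]+v/6-.4),z)
        if c is None:c=p
        e=p-c;print(n,k,p.round(4),"r",round(float(np.hypot(e[0],e[1])),4),"yaw",round(float(np.degrees(np.arctan2(e[1],e[0]))),1))
E
```

```text
top disc [ 0.5831 -0.0466  0.045 ] r 0.0 yaw 0.0
top mouth [0.5344 0.0058 0.045 ] r 0.0715 yaw 132.9
top slotend [ 0.5543 -0.0141  0.045 ] r 0.0434 yaw 131.4
top pa [ 0.5476 -0.0825  0.085 ] r 0.0504 yaw -134.7
top pb [ 0.6258 -0.0109  0.085 ] r 0.0557 yaw 39.9
top hold [ 0.5858 -0.0463  0.102 ] r 0.0027 yaw 6.9
top straps [0.6109 0.0521 0.053 ] r 0.1026 yaw 74.2
top bolt [0.6225 0.1002 0.045 ] r 0.1521 yaw 75.0
top plate [0.6342 0.1237 0.082 ] r 0.1778 yaw 73.3
top nose [0.6103 0.0469 0.045 ] r 0.0975 yaw 73.8
top tail [0.6273 0.1271 0.06  ] r 0.1793 yaw 75.7
scene disc [ 0.5917 -0.0465  0.045 ] r 0.0 yaw 0.0
scene pa [ 0.5453 -0.0818  0.085 ] r 0.0583 yaw -142.7
scene pb [ 0.6249 -0.0087  0.085 ] r 0.0503 yaw 48.8
scene hold [ 0.5794 -0.0425  0.102 ] r 0.013 yaw 162.2
scene straps [0.6143 0.0538 0.053 ] r 0.1029 yaw 77.3
scene bolt [0.6267 0.1008 0.045 ] r 0.1514 yaw 76.6
scene plate [0.6295 0.1281 0.082 ] r 0.1786 yaw 77.8
```

Run:
```python
from h import *
from scipy.spatial.transform import Rotation as R
s=ctrl.sense();print(R.from_quat(s["tcp_rot"]).as_matrix().round(3),s["position"])
```

```text
[[-0.001 -0.951  0.309]
 [-0.001  0.309  0.951]
 [-1.     0.    -0.002]] [0.16950955 0.52265271 0.21428945]
```

Request:
jog_arm(
  increments=[
    [30,0,0,0.045,-0.568,-0.478,0],
    [30,0,0,0.045,-0.568,-0.478,0],
    [30,0,0,0.045,-0.568,-0.478,0],
    [30,0,0,0.045,-0.568,-0.478,0],
    [30,0,0,0.045,-0.568,-0.478,0],
    [30,0,0,0.045,-0.568,-0.478,0],
    [30,0,0,0.045,-0.568,-0.478,0],
    [30,0,0,0.045,-0.568,-0.478,0],
    [30,0,0,0.045,-0.568,-0.478,0],
    [30,0,0,0.045,-0.568,-0.478,0],
    [30,0,0,0.045,-0.568,-0.478,0],
    [30,0,0,0.045,-0.568,-0.478,0],
    [30,0,0,0.045,-0.568,-0.478,0],
    [30,0,0,0.045,-0.568,-0.478,0],
    [30,0,0,0.045,-0.568,-0.478,0],
    [30,0,0,0.045,-0.568,-0.478,0],
    [30,0,0,0.045,-0.568,-0.478,0],
    [30,0,0,0.045,-0.568,-0.478,0],
    [30,0,0,0.045,-0.568,-0.478,0],
    [30,0,0,0.045,-0.568,-0.478,0],
  ],
)

```text
t: 1.77
position: [0.5625, -0.1084, 0.1689]
tcp_rot: [-0.252, 0.661, 0.253, 0.66]
force: [-0.3, 0.4, 0.9]
gripper_width: 0.0
```

Run:
```python
from h import *
import cv2
from scipy.spatial.transform import Rotation as R
s=ctrl.sense();M=R.from_quat(s["tcp_rot"]).as_matrix();print(M.round(3),s["position"],s["q"],s["force"])
cv2.imwrite("pics/w1.png",ctrl.read_camera("wrist"))
np.savez("w1.npz",M=M,p=s["position"])
```

```text
[[-0.001 -0.667  0.745]
 [ 0.001  0.745  0.667]
 [-1.     0.001 -0.001]] [ 0.5625169  -0.10835473  0.16887353] [-3.19254674e-01  4.02928936e-01 -2.01557525e-01  9.67897874e-01
  2.23387111e-04  5.21143628e-01] [-0.25060862  0.36615922  0.851564  ]
```

View pics/w1.png

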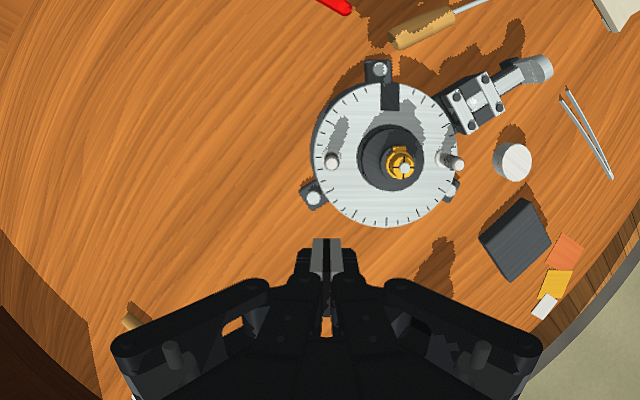

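The wrist view is clear: post_a top is at about (331,156), post_b at (459,163), the slot mouth at (389,84) and the straps' middle at (478,99). The fingertips are at (327,240), on the free side of post_a.

```bash
cat >> h.py <<'E'
def wrist(px,z,M,p):
    c=ctrl.calibration("wrist");T=c["tool_from_camera"]
    v=np.array([px[0]-c["cx"],-(px[1]-c["cy"])]);r=np.hypot(*v);a=r/c["fx"]
    d=M@T[:3,:3]@np.array([*(np.sin(a)*v/r),-np.cos(a)]);o=M@T[:3,3]+p
    return o+d*(z-o[2])/d[2]
E
python3 - <<'E'
from h import *
w=np.load("w1.npz")
for k,q,z in [("L",(313,154),.045),("R",(460,154),.045),("T",(386,81),.045),("B",(386,227),.045),("pa",(331,156),.085),("pb",(459,163),.085),("mouth",(389,84),.045),("end",(391,110),.045),("hold",(405,168),.102),("straps",(478,99),.053),("plate",(541,62),.082),("bolt",(513,82),.045)]:
    print(k,wrist(q,z,w["M"],w["p"]).round(4))
E
```

```text
L [ 0.5292 -0.0921  0.045 ]
R [0.6338 0.0052 0.045 ]
T [0.5332 0.0031 0.045 ]
B [ 0.63  -0.098  0.045]
pa [ 0.5389 -0.079   0.085 ]
pb [ 0.6219 -0.0095  0.085 ]
mouth [0.537 0.003 0.045]
end [ 0.5547 -0.0136  0.045 ]
hold [ 0.5846 -0.0464  0.102 ]
straps [0.6069 0.0549 0.053 ]
plate [0.6205 0.1233 0.082 ]
bolt [0.626  0.1032 0.045 ]
```

Request:
jog_arm(
  increments=[
    [0,0,0,0.035,0,0,0],
    [0,0,0,0.07,0,0,0],
    [0,0,0,0.103,0,0,0],
    [0,0,0,0.103,0,0,0],
    [0,0,0,0.103,0.003,0,0],
    [0,0,0,0.103,0.006,0,0],
    [0,0,0,0.103,0.009,0,0],
    [0,0,0,0.103,0.011,0,0],
    [0,0,0,0.103,0.013,0,0],
    [0,0,0,0.103,0.013,0,0],
  ],
)

```text
t: 2.65
position: [0.5542, -0.097, 0.0682]
tcp_rot: [-0.254, 0.66, 0.253, 0.661]
force: [0.5, -0.3, -0.3]
gripper_width: 0.0002
```

Run:
```python
import numpy as np
for a in [3,7,11,15,19,23,27,31,35,39,43,46,48,50]:
    A=np.radians(a);r,d=.0565,.017;print([a,0,0,0,round(r*np.sin(A)-d*np.cos(A)+.0182,4),round(-(r*np.cos(A)+d*np.sin(A))+.0556,4),0],end=", ")
```

```text
[3, 0, 0, 0, np.float64(0.0042), np.float64(-0.0017), 0], [7, 0, 0, 0, np.float64(0.0082), np.float64(-0.0026), 0], [11, 0, 0, 0, np.float64(0.0123), np.float64(-0.0031), 0], [15, 0, 0, 0, np.float64(0.0164), np.float64(-0.0034), 0], [19, 0, 0, 0, np.float64(0.0205), np.float64(-0.0034), 0], [23, 0, 0, 0, np.float64(0.0246), np.float64(-0.0031), 0], [27, 0, 0, 0, np.float64(0.0287), np.float64(-0.0025), 0], [31, 0, 0, 0, np.float64(0.0327), np.float64(-0.0016), 0], [35, 0, 0, 0, np.float64(0.0367), np.float64(-0.0004), 0], [39, 0, 0, 0, np.float64(0.0405), np.float64(0.001), 0], [43, 0, 0, 0, np.float64(0.0443), np.float64(0.0027), 0], [46, 0, 0, 0, np.float64(0.047), np.float64(0.0041), 0], [48, 0, 0, 0, np.float64(0.0488), np.float64(0.0052), 0], [50, 0, 0, 0, np.float64(0.0506), np.float64(0.0063), 0],
```

Request:
jog_arm(
  increments=[
    [3,0,0,0,0.0042,-0.0017,0],
    [7,0,0,0,0.0082,-0.0026,0],
    [11,0,0,0,0.0123,-0.0031,0],
    [15,0,0,0,0.0164,-0.0034,0],
    [19,0,0,0,0.0205,-0.0034,0],
    [23,0,0,0,0.0246,-0.0031,0],
    [27,0,0,0,0.0287,-0.0025,0],
    [31,0,0,0,0.0327,-0.0016,0],
    [35,0,0,0,0.0367,-0.0004,0],
    [39,0,0,0,0.0405,0.001,0],
    [42,0,0,0,0.0433,0.0023,0],
    [44,0,0,0,0.0452,0.0032,0],
    [46,0,0,0,0.047,0.0041,0],
    [46,0,0,0,0.047,0.0041,0],
  ],
)

```text
t: 3.82
position: [0.5255, -0.0593, 0.0674]
tcp_rot: [0.025, 0.706, -0.025, 0.707]
force: [-0.2, -0.2, -0.5]
gripper_width: 0.0003
```

Run:
```python
from h import *
import cv2
from scipy.spatial.transform import Rotation as R
s=ctrl.sense();M=R.from_quat(s["tcp_rot"]).as_matrix();print(M.round(3),s["position"],s["force"])
I=ctrl.read_camera("wrist");np.savez("w2.npz",M=M,p=s["position"])
cv2.imwrite("pics/w2.png",cv2.resize(I[0:270,200:560],None,fx=2.2,fy=2.2,interpolation=cv2.INTER_CUBIC))
```

```text
[[ 0.001  0.07   0.998]
 [-0.     0.998 -0.07 ]
 [-1.    -0.     0.001]] [ 0.52554102 -0.05934781  0.06741566] [-0.21261431 -0.24573947 -0.4989888 ]
```

View pics/w2.png

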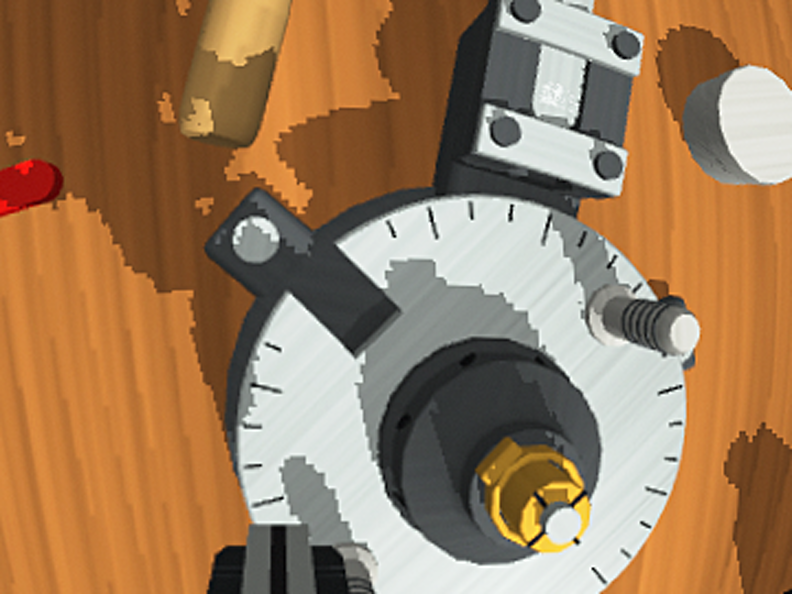

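Run:
```python
from h import *
import cv2
w=np.load("w2.npz")
f=lambda u,v:(200+u/2.2,v/2.2)
for k,q,z in [("pa base",f(355,565),.045),("pb",f(684,332),.085),("pb base",f(610,312),.045),("mouth",f(313,263),.045),("end",f(378,333),.045),("hold",f(560,522),.102),("straps",f(566,84),.053),("tip",f(280,525),.059),("tipL",f(245,525),.059),("tipR",f(318,525),.059)]:
    print(k,wrist(q,z,w["M"],w["p"]).round(4))
```

```text
pa base [ 0.5453 -0.082   0.045 ]
pb [ 0.6235 -0.0109  0.085 ]
pb base [ 0.6234 -0.0103  0.045 ]
mouth [0.5378 0.0059 0.045 ]
end [ 0.5542 -0.0139  0.045 ]
hold [ 0.5843 -0.0479  0.102 ]
straps [0.609  0.0534 0.053 ]
tip [ 0.5244 -0.0615  0.059 ]
tipL [ 0.5151 -0.0609  0.059 ]
tipR [ 0.5345 -0.0622  0.059 ]
```

Run:
```python
from h import *
import cv2
I=ctrl.read_camera("scene");J=ctrl.read_camera("wrist")
a=cv2.resize(I[150:270,255:395],(700,600),interpolation=cv2.INTER_CUBIC)
cv2.imwrite("pics/s3.png",a)
```

```text
(no output)
```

View pics/s3.png

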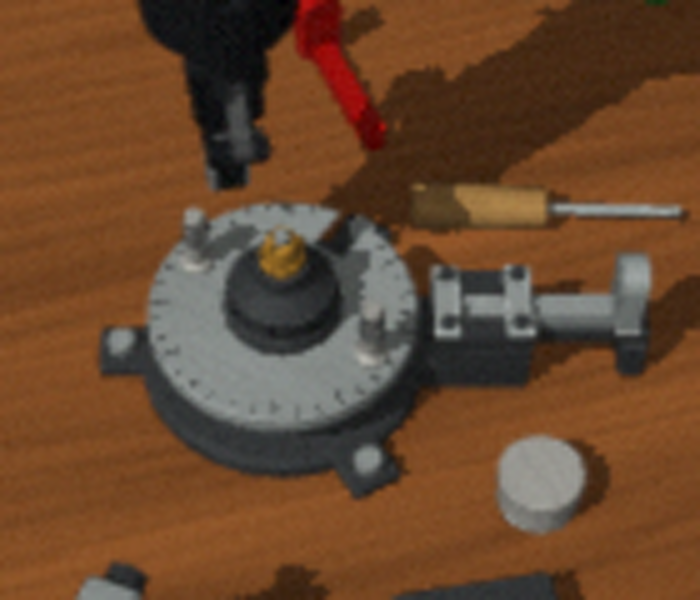

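Run:
```python
from h import *
c=ctrl.calibration("scene");P=np.linalg.inv(c["pose"])
s=ctrl.sense();print(s["position"],s["gripper_width"],s["t"])
for z in(.045,.059,.075,.09,.11):
    v=P@np.array([.5255,-.0593,z,1]);u=c["cx"]-c["fx"]*v[0]/v[2];w=c["cy"]+c["fy"]*v[1]/v[2];print(z,(u-255)*5,(w-150)*5)
```

```text
[ 0.52561689 -0.05967901  0.06724342] 5.814217394271587e-05 3.9667
0.045 226.39424292018901 222.46375873128315
0.059 225.53220426322383 206.17143622081443
0.075 224.52542771145573 187.14360243998556
0.09 223.55996473906941 168.89658533589198
0.11 222.23890594857153 143.928893114457
```

The scene view shows the fingertip passed over post_a without touching it. The shut tips stand at about z 0.084, higher than I assumed, and the disc hasn't moved. I'll go back, come down 18 mm lower, and check the force.

Request:
jog_arm(
  increments=[
    [0,0,0,-0.035,0,0,0],
    [-7,0,0,-0.035,-0.02,0.02,0],
    [-14,0,0,-0.035,-0.046,0.04,0],
    [-21,0,0,-0.035,-0.046,0.04,0],
    [-28,0,0,-0.035,-0.046,0.04,0],
    [-35,0,0,-0.035,-0.046,0.04,0],
    [-42,0,0,-0.035,-0.046,0.04,0],
    [-46,0,0,-0.035,-0.046,0.04,0],
    [-46,0,0,0,-0.046,0.04,0],
    [-46,0,0,0.008,-0.046,0.04,0],
    [-46,0,0,0.014,-0.046,0.04,0],
    [-46,0,0,0.018,-0.046,0.04,0],
    [-46,0,0,0.018,-0.046,0.04,0],
  ],
)

```text
t: 5.05
position: [0.5617, -0.1081, 0.0486]
tcp_rot: [-0.253, 0.66, 0.254, 0.66]
force: [-0.2, -0.1, 0.5]
gripper_width: -0.0002
```

Run:
```python
from h import *
import cv2
from scipy.spatial.transform import Rotation as R
s=ctrl.sense();M=R.from_quat(s["tcp_rot"]).as_matrix();print(M.round(3),s["position"],s["force"])
I=ctrl.read_camera("wrist")[60:270,220:500];J=ctrl.read_camera("scene")[150:255,255:395]
np.savez("w3.npz",M=M,p=s["position"])
cv2.imwrite("pics/w3.png",np.hstack([cv2.resize(I,(400,300),interpolation=cv2.INTER_CUBIC),cv2.resize(J,(400,300),interpolation=cv2.INTER_CUBIC)]))
```

```text
[[-0.001 -0.669  0.743]
 [ 0.     0.743  0.669]
 [-1.     0.001 -0.001]] [ 0.56173918 -0.1081105   0.04861619] [-0.16387831 -0.14275703  0.46962287]
```

View pics/w3.png

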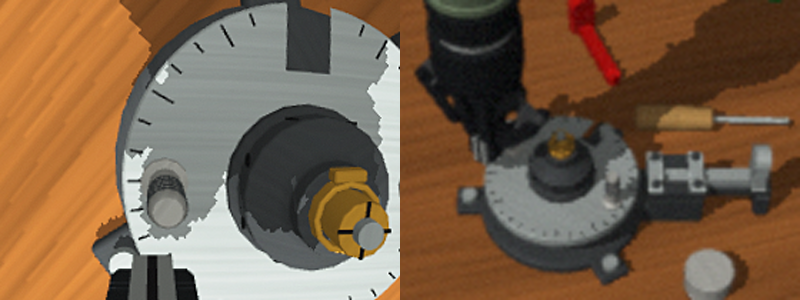

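The fingertip is now beside post_a: tip edge at (152,255), post top at (165,210). Next, advance gently to contact.

Request:
jog_arm(
  increments=[
    [0,0,0,0,0.004,0,0],
    [0,0,0,0,0.008,0,0],
    [0,0,0,0,0.011,0,0],
    [0,0,0,0,0.013,0,0],
    [0,0,0,0,0.015,0,0],
    [0,0,0,0,0.017,0,0],
    [0,0,0,0,0.018,0,0],
  ],
)

```text
t: 5.73
position: [0.5504, -0.0954, 0.0493]
tcp_rot: [-0.254, 0.66, 0.253, 0.66]
force: [-0.2, -3.1, 0.7]
gripper_width: 0.0001
```

Run:
```python
import numpy as np
for a in [3,7,11,15,19,23,27,31,35,39,43,46,48]:
    A=np.radians(a);r,d=.0574,.0145;print([a,0,0,0,round(float(r*np.sin(A)-d*np.cos(A)+d),4),round(float(r-(r*np.cos(A)+d*np.sin(A))),4),0],end=", ")
```

```text
[3, 0, 0, 0, 0.003, -0.0007, 0], [7, 0, 0, 0, 0.0071, -0.0013, 0], [11, 0, 0, 0, 0.0112, -0.0017, 0], [15, 0, 0, 0, 0.0154, -0.0018, 0], [19, 0, 0, 0, 0.0195, -0.0016, 0], [23, 0, 0, 0, 0.0236, -0.0011, 0], [27, 0, 0, 0, 0.0276, -0.0003, 0], [31, 0, 0, 0, 0.0316, 0.0007, 0], [35, 0, 0, 0, 0.0355, 0.0021, 0], [39, 0, 0, 0, 0.0394, 0.0037, 0], [43, 0, 0, 0, 0.043, 0.0055, 0], [46, 0, 0, 0, 0.0457, 0.0071, 0], [48, 0, 0, 0, 0.0475, 0.0082, 0],
```

Request:
jog_arm(
  increments=[
    [3,0,0,0,0.003,-0.0007,0],
    [7,0,0,0,0.0071,-0.0013,0],
    [11,0,0,0,0.0112,-0.0017,0],
    [15,0,0,0,0.0154,-0.0018,0],
    [19,0,0,0,0.0195,-0.0016,0],
    [23,0,0,0,0.0236,-0.0011,0],
    [27,0,0,0,0.0276,-0.0003,0],
    [31,0,0,0,0.0316,0.0007,0],
    [35,0,0,0,0.0355,0.0021,0],
    [39,0,0,0,0.0394,0.0037,0],
    [43,0,0,0,0.043,0.0055,0],
    [46,0,0,0,0.0457,0.0071,0],
    [46,0,0,0,0.0457,0.0071,0],
  ],
)

```text
t: 6.82
position: [0.525, -0.056, 0.0492]
tcp_rot: [0.025, 0.706, -0.025, 0.707]
force: [1.3, -1.2, 0.7]
gripper_width: -0.0001
```

Run:
```python
from h import *
import cv2
from scipy.spatial.transform import Rotation as R
s=ctrl.sense();M=R.from_quat(s["tcp_rot"]).as_matrix();print(M.round(3),s["position"],s["force"])
I=ctrl.read_camera("wrist");np.savez("w4.npz",M=M,p=s["position"])
cv2.imwrite("pics/w4.png",cv2.resize(I[0:250,230:530],None,fx=2.4,fy=2.4,interpolation=cv2.INTER_CUBIC))
```

```text
[[ 0.001  0.07   0.998]
 [-0.     0.998 -0.07 ]
 [-1.    -0.     0.001]] [ 0.52504035 -0.0559885   0.04924626] [ 1.26675619 -1.18637595  0.70258112]
```

View pics/w4.png

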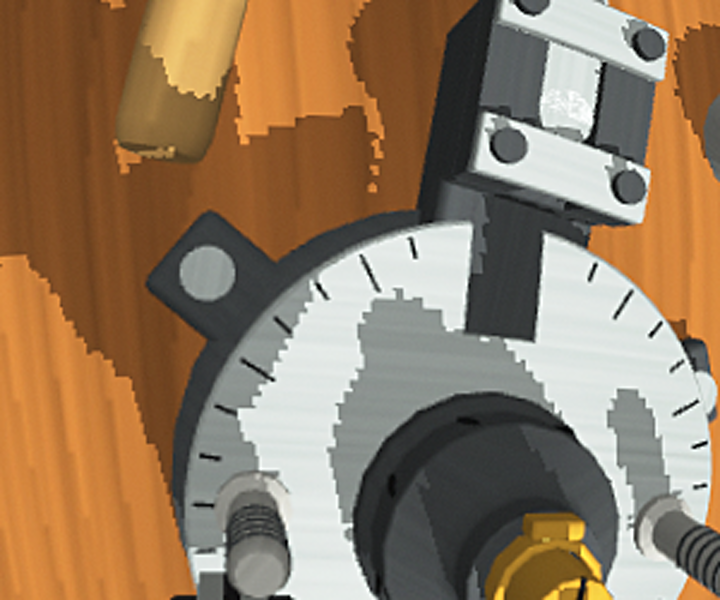

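The disc turned. The slot mouth is at about (508,228) in the crop, the slot end at (501,336), and the bolt shows at (573,90) and under the straps. I'll measure what's left.

Run:
```python
from h import *
w=np.load("w4.npz");C=np.array([.583,-.046])
f=lambda u,v:(230+u/2.4,v/2.4)
r={}
for k,q,z in [("mouth",(508,228),.045),("end",(501,336),.045),("bolt",(573,90),.045),("straps",(579,94),.054),("lowscrews",(569.5,167),.055),("hiscrews",(589,21),.055),("pa",(260,570),.085),("pabase",(252,502),.045)]:
    p=wrist(f(*q),z,w["M"],w["p"])[:2];r[k]=p;e=p-C;print(k,p.round(4),np.hypot(*e).round(4),np.degrees(np.arctan2(e[1],e[0])).round(1))
d=r["mouth"]-r["end"];print(np.degrees(np.arctan2(d[1],d[0])))
d=r["hiscrews"]-r["lowscrews"];print(np.degrees(np.arctan2(d[1],d[0])))
```

```text
mouth [0.5917 0.0213] 0.0678 82.6
end [ 0.5891 -0.0036] 0.0429 81.8
bolt [0.6112 0.0552] 0.105 74.4
straps [0.6081 0.052 ] 0.1012 75.7
lowscrews [0.6036 0.0347] 0.0833 75.7
hiscrews [0.6124 0.07  ] 0.1196 75.8
pa [ 0.5298 -0.0393] 0.0536 172.8
pabase [ 0.5295 -0.039 ] 0.054 172.6
84.0414497974198
75.90875249616928
```

About 7° more is needed.

Request:
jog_arm(
  increments=[
    [2,0,0,0,0.002,-0.0005,0],
    [4,0,0,0,0.004,-0.0009,0],
    [5.5,0,0,0,0.0056,-0.0011,0],
    [7,0,0,0,0.0071,-0.0013,0],
    [7,0,0,0,0.0071,-0.0013,0],
    [7,0,0,0,0.0071,-0.0013,0],
    [7,0,0,0,0.0071,-0.0013,0],
  ],
)

```text
t: 7.45
position: [0.524, -0.0492, 0.0491]
tcp_rot: [0.067, 0.704, -0.067, 0.704]
force: [1.0, -3.7, 0.9]
gripper_width: 0.0
```

Run:
```python
from h import *
import cv2
from scipy.spatial.transform import Rotation as R
s=ctrl.sense();M=R.from_quat(s["tcp_rot"]).as_matrix();print(M.round(3),s["position"],s["force"])
I=ctrl.read_camera("wrist");np.savez("w5.npz",M=M,p=s["position"])
cv2.imwrite("pics/w5.png",cv2.resize(I[0:200,330:530],None,fx=3,fy=3,interpolation=cv2.INTER_CUBIC))
```

```text
[[ 0.     0.19   0.982]
 [-0.     0.982 -0.19 ]
 [-1.    -0.     0.   ]] [ 0.52397524 -0.04919685  0.04908049] [ 0.96822694 -3.74659787  0.88708671]
```

View pics/w5.png

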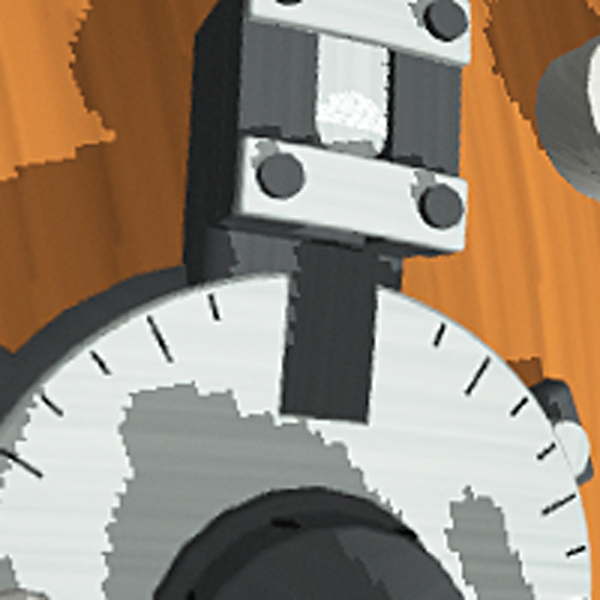

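Run:
```python
from h import *
w=np.load("w5.npz");C=np.array([.583,-.046])
f=lambda u,v:(330+u/3,v/3)
r={}
for k,q,z in [("mouth",(333.5,282),.045),("end",(324,418),.045),("boltnear",(350,135),.045),("boltfar",(354,55),.045),("lowscrews",(360.5,190),.055)]:
    p=wrist(f(*q),z,w["M"],w["p"])[:2];r[k]=p;e=p-C;print(k,p.round(4),np.hypot(*e).round(4),np.degrees(np.arctan2(e[1],e[0])).round(1))
d=r["boltfar"]-r["end"];n=np.array([-d[1],d[0]])/np.hypot(*d);print("mouth off end-bolt line",(r["mouth"]-r["end"])@n)
b=np.array([np.cos(np.radians(75.4)),np.sin(np.radians(75.4))]);nb=np.array([-b[1],b[0]])
for k in r: print(k,"lateral rel. bolt",((r[k]-r["boltnear"])@nb).round(4),"axial",((r[k]-C)@b).round(4))
```

```text
mouth [0.5993 0.0199] 0.0678 76.1
end [ 0.5935 -0.0046] 0.0427 75.8
boltnear [0.6079 0.0469] 0.0962 75.0
boltfar [0.6124 0.0625] 0.1124 74.8
lowscrews [0.6034 0.0352] 0.0838 75.9
mouth off end-bolt line 0.0010943795918491193
mouth lateral rel. bolt 0.0016 axial 0.0678
end lateral rel. bolt 0.001 axial 0.0427
boltnear lateral rel. bolt 0.0 axial 0.0961
boltfar lateral rel. bolt -0.0004 axial 0.1124
lowscrews lateral rel. bolt 0.0014 axial 0.0837
```

The slot is within about 1.5 mm of the bolt's line, with the bolt still drawn back. Now back off the post, lift, and go round to the thumb plate.

Request:
jog_arm(
  increments=[
    [0,0,0,0,-0.006,0,0],
    [0,0,0,0,-0.015,0,0],
    [0,0,0,-0.04,-0.015,0,0],
    [0,0,0,-0.08,-0.015,0,0],
    [0,0,0,-0.105,-0.015,0,0],
    [3.5,0,0,-0.105,0.025,0.01,0],
    [3.5,0,0,-0.105,0.065,0.025,0],
    [3.5,0,0,-0.105,0.105,0.038,0],
    [3.5,0,0,-0.105,0.145,0.05,0],
    [3.5,0,0,-0.105,0.185,0.06,0],
    [3.5,0,0,-0.105,0.227,0.071,0],
    [3.5,0,0,-0.105,0.227,0.071,0],
    [3.5,0,0,-0.07,0.227,0.071,0],
    [3.5,0,0,-0.035,0.227,0.071,0],
    [3.5,0,0,-0.01,0.227,0.071,0],
    [3.5,0,0,0.007,0.227,0.071,0],
    [3.5,0,0,0.007,0.227,0.071,0],
  ],
)

```text
t: 8.92
position: [0.6326, 0.1592, 0.0369]
tcp_rot: [0.088, 0.705, -0.09, 0.698]
force: [-1.8, -0.9, 0.4]
gripper_width: 0.0002
```

Run:
```python
from h import *
import cv2
from scipy.spatial.transform import Rotation as R
s=ctrl.sense();M=R.from_quat(s["tcp_rot"]).as_matrix();print(M.round(3),s["position"],s["force"])
I=ctrl.read_camera("scene")[150:255,265:425];J=ctrl.read_camera("top")[130:250,220:360]
cv2.imwrite("pics/s6.png",np.hstack([cv2.resize(I,(400,300),interpolation=cv2.INTER_CUBIC),cv2.resize(J,(350,300),interpolation=cv2.INTER_CUBIC)]))
```

```text
[[-0.009  0.25   0.968]
 [-0.001  0.968 -0.25 ]
 [-1.    -0.003 -0.009]] [0.63257892 0.15921715 0.03686689] [-1.83987176 -0.86693338  0.41760734]
```

View pics/s6.png

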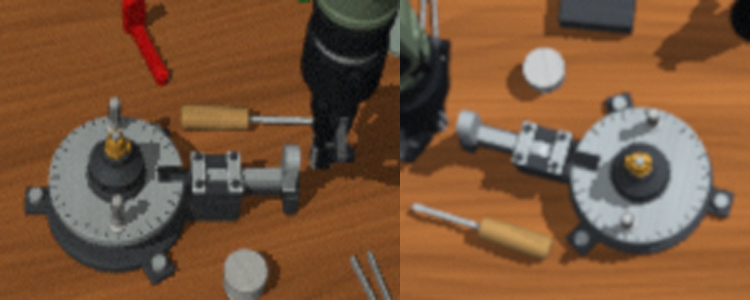

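Finger is outside the thumb plate on the bolt's line. Push inwards.

Request:
jog_arm(
  increments=[
    [0,0,0,0,-0.004,0,0],
    [0,0,0,0,-0.008,0,0],
    [0,0,0,0,-0.012,0,0],
    [0,0,0,0,-0.015,0,0],
    [0,0,0,0,-0.018,0,0],
    [0,0,0,0,-0.021,0,0],
    [0,0,0,0,-0.024,0,0],
    [0,0,0,0,-0.027,0,0],
    [0,0,0,0,-0.03,0,0],
    [0,0,0,0,-0.03,0,0],
  ],
)

```text
t: 9.85
position: [0.6291, 0.1307, 0.0419]
tcp_rot: [0.089, 0.702, -0.09, 0.701]
force: [0.1, 0.1, -0.0]
gripper_width: -0.0003
```

Request:
jog_arm(
  increments=[
    [0,0,0,0,-0.003,0,0],
    [0,0,0,0,-0.006,0,0],
    [0,0,0,0,-0.009,0,0],
    [0,0,0,0,-0.012,0,0],
    [0,0,0,0,-0.014,0,0],
    [0,0,0,0,-0.016,0,0],
    [0,0,0,0,-0.018,0,0],
    [0,0,0,0,-0.02,0,0],
    [0,0,0,0,-0.022,0,0],
    [0,0,0,0,-0.022,0,0],
  ],
)

```text
t: 10.68
position: [0.6236, 0.1095, 0.0419]
tcp_rot: [0.089, 0.702, -0.089, 0.701]
force: [0.2, 0.1, -0.7]
gripper_width: -0.0001
```

Request:
jog_arm(
  increments=[
    [0,0,0,0,-0.0015,0,0],
    [0,0,0,0,-0.003,0,0],
    [0,0,0,0,-0.0045,0,0],
    [0,0,0,0,-0.006,0,0],
    [0,0,0,0,-0.006,0,0],
  ],
)

```text
t: 11.1
position: [0.6223, 0.1039, 0.042]
tcp_rot: [0.089, 0.701, -0.089, 0.701]
force: [0.4, 0.4, 0.3]
gripper_width: 0.0004
```

Run:
```python
from h import *
import cv2
I=ctrl.read_camera("scene")[150:255,265:425];J=ctrl.read_camera("wrist")[0:300,180:460]
cv2.imwrite("pics/s7.png",np.hstack([cv2.resize(I,(500,400),interpolation=cv2.INTER_CUBIC),cv2.resize(J[:280],(300,400))]))
```

```text
(no output)
```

View pics/s7.png

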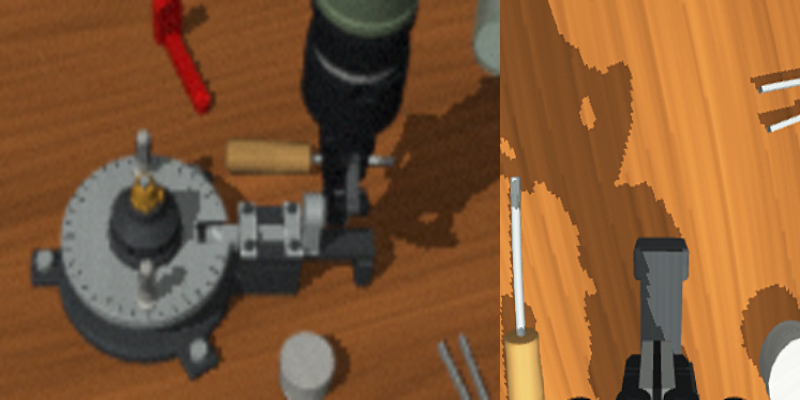

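The nose is in the slot and the plate is almost against the guide. I'll creep until the force shows the stop.

Request:
jog_arm(
  increments=[
    [0,0,0,0,-0.001,0,0],
    [0,0,0,0,-0.002,0,0],
    [0,0,0,0,-0.003,0,0],
    [0,0,0,0,-0.003,0,0],
  ],
)

```text
t: 11.53
position: [0.6222, 0.1032, 0.0423]
tcp_rot: [0.09, 0.701, -0.087, 0.702]
force: [0.5, 5.9, 0.2]
gripper_width: -0.0002
```

Request:
jog_arm(
  increments=[
    [0,0,0,0,-0.001,0,0],
    [0,0,0,0,-0.001,0,0],
    [0,0,0,0,-0.001,0,0],
  ],
)

```text
t: 11.78
position: [0.6222, 0.1032, 0.0424]
tcp_rot: [0.091, 0.701, -0.086, 0.702]
force: [0.9, 8.2, -0.1]
gripper_width: -0.0003
```

Hard stop: the force rose and the tool didn't move. Retreat straight out, then up.

Request:
jog_arm(
  increments=[
    [0,0,0,0,0.005,0,0],
    [0,0,0,0,0.02,0,0],
    [0,0,0,0,0.045,0,0],
    [0,0,0,0,0.06,0,0],
    [0,0,0,-0.04,0.06,0,0],
    [0,0,0,-0.08,0.06,0,0],
    [0,0,0,-0.12,0.09,0,0],
    [0,0,0,-0.14,0.11,0,0],
    [0,0,0,-0.14,0.11,0,0],
    [0,0,0,-0.14,0.11,0,0],
  ],
)

```text
t: 12.62
position: [0.6502, 0.2089, 0.184]
tcp_rot: [0.088, 0.7, -0.088, 0.703]
force: [-0.3, 0.1, -0.9]
gripper_width: -0.0003
```

Run:
```python
from h import *
import cv2
print(ctrl.sense()["position"],ctrl.sense()["force"])
I=ctrl.read_camera("top");cv2.imwrite("pics/end_top.png",I)
A=cv2.imread("pics/top0.png");g=lambda x:cv2.cvtColor(x,cv2.COLOR_BGR2GRAY)
# bright plate/bolt profile sampled along the bolt's line at z=.05
c=ctrl.calibration("top");P=np.linalg.inv(c["pose"]);b=np.array([.252,.968])
def smp(img,r,z):
    x,y=np.array([.584,-.046])+r*b;v=P@np.array([x,y,z,1])
    return int(cv2.getRectSubPix(g(img),(3,3),(float(c["cx"]-c["fx"]*v[0]/v[2]),float(c["cy"]+c["fy"]*v[1]/v[2]))).mean())
for z in(.045,.08):
    R=np.arange(.04,.2,.005);print(z,[(round(1000*r),smp(A,r,z),smp(I,r,z)) for r in R])
```

```text
[0.65021775 0.20891961 0.18399717] [-0.27944267  0.13188274 -0.93792091]
0.045 [(40, 141, 130), (45, 172, 99), (50, 177, 131), (55, 177, 193), (60, 175, 200), (65, 163, 189), (70, 100, 183), (75, 66, 180), (80, 146, 185), (85, 180, 188), (90, 167, 174), (95, 154, 156), (100, 187, 176), (105, 187, 181), (110, 175, 181), (115, 173, 179), (120, 181, 187), (125, 178, 183), (130, 164, 150), (135, 170, 126), (140, 175, 131), (145, 174, 129), (150, 174, 95), (155, 173, 62), (160, 175, 66), (165, 173, 70), (170, 154, 71), (175, 121, 71), (180, 118, 72), (185, 125, 75), (190, 124, 94), (195, 117, 111)]
0.08 [(40, 176, 142), (45, 177, 126), (50, 175, 169), (55, 159, 187), (60, 123, 179), (65, 76, 154), (70, 59, 137), (75, 144, 172), (80, 181, 187), (85, 157, 166), (90, 117, 123), (95, 132, 124), (100, 134, 128), (105, 128, 128), (110, 159, 161), (115, 179, 185), (120, 168, 174), (125, 141, 142), (130, 140, 156), (135, 145, 178), (140, 144, 169), (145, 145, 115), (150, 145, 82), (155, 145, 80), (160, 142, 79), (165, 125, 76), (170, 129, 74), (175, 163, 77), (180, 170, 98), (185, 152, 115), (190, 120, 118), (195, 116, 120)]
```

The brightness profile shows bare bolt from about 50 mm outwards, where the slot was dark before. The plate spans 130–143 mm from the axis. Both match a bolt that is home.

```bash
python3 -c "
from plant import ctrl
ctrl.sign_off();print(ctrl.sense()['t'])"
```

```text
the job is handed in; nothing more can be done
the job is handed in; nothing more can be done
```

The turntable is locked, as far as my checks show, and the job was handed in at about 12.7 s. I pushed post_a clockwise through about 57° until the slot faced the bolt. Then I pushed the thumb plate until the bolt was home, and took the hand away.

**Last checks**
- **Slot alignment:** it was within about 1.5 mm of the bolt's line before I pushed the bolt.
- **Bolt home:** the bolt came to a hard stop, with the force rising from 6 to 8 N and no further movement. After the hand was away, the last top picture put the nose about 50 mm and the plate's outer face about 143 mm from the axis. I read that as brightness along the bolt's line, because I had used up all 12 picture views.
- **Ring and loose things:** the ring was on its holder and nothing near the turntable looked displaced in my last viewed picture, taken just before the bolt's final 1 mm of travel. I did not check them again after the hand was away.
- **Hand clear:** the arm was clear of everything, with the force back to its no-contact level.

**What went wrong:** my first sweep at the post passed over its top without touching it, because the shut fingertips stand higher than I had taken from the description. I repeated it 18 mm lower and it worked.

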